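# Turn the hotplate up four clicks and start it

## Robot

A 6-joint arm with a two-finger parallel gripper is mounted at the origin on the work surface. World frame = base frame: x ahead of the robot, y to its left, z up, the work surface at z = 0. Lengths are in mm, angles in rad, forces in N, time in s.
With the tool pointing down it reaches from about 375 to 900 mm from the base axis. Payload 3.1 kg.
Tool frame: the origin (TCP) lies between the finger pads; the fingertips stand 22 mm ahead of it and the grasp point (between the pads) lies 3 mm ahead of it; z points along the fingers, y is the line along which they close (so a half turn about z gives the same grasp; the last joint's range is limited). The gripper opens to 85 mm and grips with 20 to 120 N. Pads are 22 mm wide; open, the fingers measure 114 mm over their backs; the gripper's body (76 mm by 85 mm) begins 54 mm behind the grasp point. The pads swing forward as they close: fully open they stand 13 mm farther back than shut.
Start: joints at [0.967, 0.527, 1.433, -0, 1.181, -0.178], TCP at [258.114, 569.187, 216.01] pointing down, gripper open.
Joint ranges: [-3.08, 3.08], [-0.75, 2.2], [0.22, 2.44], [-1.43, 4.57], [0, 2.65], [-2.85, 2.85]. Speed limits (rad/s): [2.79, 2.79, 3.14, 3.14, 3.14, 3.14].

## Interface

Orientations are given as [roll, pitch, yaw] about the fixed x, y, z axes, in that order (R = Rz(yaw) Ry(pitch) Rx(roll)).
In Python, from workcell import status, snapshot, camera_info, job gives the robot as it stands. The module is installed in compiled form; this text tells all that it offers.
- The arm moves only by the tool arm_command, never from a script. Its argument "series" is a list of rows, each a list of 7 numbers: the shift along the tool's x, y, z each as a share of 25 cm, from -1 to 1, then the turn, a rotation vector about the tool's x, y, z each as a share of 30 degrees, from -1 to 1, then the closure, from 0 (fully open) to 1 (shut). In form: [[tx, ty, tz, rx, ry, rz, gripper], ...]. A call has 1 to 20 rows; each row is the pose to reach, as a shift and turn from the pose commanded when the call began, along the tool's axes at that moment; what a row does not reach only later rows make up. A row lasts 1/8 s, in which the tool goes at most 62.5 mm and 10.7 degrees, less where a joint would pass 70% of its speed; a pose out of reach is approached as far as the arm can. A call with a number of a shift or a turn outside -1 to 1 is refused whole. A call with a gripper value outside its range is refused whole. The fingers move at their own pace and stop on an object; "grip_force" is the grip in N (left out, the last holds). Time passes only in rows, so rows that repeat a pose let the fingers close. It gives the time, the measured TCP pose, the force, the opening and the grip force at its end, in the units of the state.
- status.get_state(): the state, without advancing time (a new reading comes with each control period).
- snapshot(name): name is "scene" or "top" or "wrist"; returns (picture, depth): 400x640x3 uint8, red, green, blue; 400x640 float32, mm along the optical axis (not along the pixel's ray), 0 where there is no reading.
- camera_info(name): a dict with "fovy" (degrees; the focal length in pixels is half the picture's height over the tangent of half this angle, whatever the lens; pixels are square), "cx", "cy" (the principal point, pixels), "rvec" (rotation vector, rad) and "tvec" (3), from world to camera coordinates, as OpenCV has them; the wrist camera has in their place "T_tool_cam" (4x4, takes a point from camera to tool coordinates, whose origin is the TCP and whose axes are the flange's). Camera axes: x right, y down, z forward; pixel columns grow to the right and rows downward; lengths in mm; the calibration is good to about 2 mm. The wrist camera is an equidistant fisheye: a pixel r from the principal point sees the ray r / f radians off the axis. A picture is of the moment at which its call begins: read the wrist's pose just before it. camera_info takes no time and is no camera call.
- job.hand_in(): hands the job in; it is judged then, once.
The state is a dict: "t": time; "joint_pos": joint angles; "qvel": joint speeds; "joint_efforts": joint torques, N m; "tool_pos": TCP position; "tool_rot": TCP orientation; "contact_force": force on the tool from outside, world axes, zero at the start; "ft_torque": the same for the moment, N m; "gripper_width": finger opening in mm; "grasp_force": force on a finger pad.
Only numpy, scipy, OpenCV 4.12 (cv2) and the standard library are available. Lean on these libraries where they do the work, as an engineer would, in place of code of your own. Each camera call takes 0.05 s, during which the arm holds its last target. There are 200 camera calls.

## Task

The copper pot on the hotplate-stirrer is to be warmed: with a fingertip, push the bar of the click-stop heat dial round clockwise (seen from above) exactly four clicks from where it stands, then press the start button beside it fully down and let it come back up. Do not pinch the dial, leave the round stirring dial as it is set, keep off the hot copper pot, and leave the bottles, cups and other loose things standing where they are.

Things in the scene. Friction and masses are not known exactly. Their poses are not given: they have to be found in the camera images.
- heat_hub (a point): On the heat dial's vertical axis, level with the top of the hotplate (66 mm above the table). Axes of the hotplate: x to its rear, y to its left, z up; turned up to 20 degrees. Along these lie, from here: plate with copper pot (30, 215) mm, start button (-60, -70) mm, stirring dial (120, 0) mm. The hotplate is a white box 280 mm deep, 440 mm wide, heavy and fixed.
- heat_dial (a joint): Heat dial's angle in rad, growing clockwise from above. Black: skirt 60 mm across, its top 8 mm above the hotplate's top; over its middle a bar grip 56 mm long, 14 mm wide, from 8 to 32 mm above the hotplate's top. Ten click stops 30 degrees (0.524 rad) apart from 0 (pointing along the hotplate's +x) to 4.71; starts in one of the lowest four.
- heat_pointer (a point): Tip of the pointing end (white stroke on top) of the heat dial's bar: 27 mm from the axis, 32 mm above the hotplate's top; its x axis points outwards along the bar. Pushed here, the dial takes about 5 N to leave a stop; half-way it snaps by itself into the next, ahead of the finger, and the push drops to nothing.
- start (a joint): Travel of the start button in m: 0 up, 0.006 fully down. A spring returns it; 1.5 N to begin, 5 N fully down. It does not latch.
- start_top (a point): Centre of the top of the start button: a plain metal button of 28 mm diameter in a dark ring of 44 mm diameter and 12 mm height, on the deck near the hotplate's front right corner; its top is 22 mm above the hotplate's top when up.
- stir_dial (a joint): Angle of the stirring dial in rad (clockwise from above). To be left as it is. It turns smoothly, without clicks.
- stir_mark (a point): White mark on the rim of the stirring dial: a smaller, round, fluted black knob, 40 mm in diameter, top 24 mm above the hotplate's top, 120 mm behind the heat dial. The mark is 17 mm from its axis.
- pot: Lidded copper pot on the hotplate, hot: 160 mm in diameter (200 mm over the two side handles, at the pot's front and rear), 150 mm high to the lid knob. The origin is the centre of its underside.
- vial: Small amber dropper vial, 22 mm in diameter, 52 mm high, standing on the hotplate's deck right of the dials. Origin at the centre of its underside.
- thimble: Small open copper measure, 34 mm in diameter, 28 mm high, standing on the hotplate's deck in front of the pot. Origin at the centre of its underside.
- dropper_bottle: Amber dropper bottle, 36 mm in diameter, 98 mm high, on the table in front of the hotplate. Origin at the centre of its underside.
- copper_cup: Open copper cup, 84 mm in diameter, 92 mm high, on the table to the right of the hotplate. Origin at the centre of its underside.
- beaker: Glass beaker, 72 mm in diameter, 100 mm high, on the table farther right. Origin at the centre of its underside.
- jar: Amber jar, 64 mm in diameter, 75 mm high, on the table farther right. Origin at the centre of its underside.
- spatula: Spatula, 190 mm long, lying on the table to the right. Origin about its middle, on the underside.
There are look-alikes about, which are no part of the job. Several things have the shape of the thimble; the one meant has the colours described above. There is more than one size of the copper_cup; the job needs the larger.

How it is judged:
By the outcome, as a careful person would: the job done as asked, in the order asked, and still so for the second after the job is handed in, with the robot touching nothing.
It also fails if it takes over 54 s, if anything falls off the work surface, if the arm or the gripper's body presses on something with over 40 N, if the wrist force passes 120 N, or if a joint passes its speed limit or range.

## Working session

There is one attempt and no reset: what is moved stays moved. The work goes in short steps, Python scripts to look and compute and a tool call to move; the robot and the scene stay as the last step left them, time stands still between calls to the robot, and variables do not carry over. Pictures are saved under pics/ and viewed, at most 10 in all, crops included, and the job is handed in when it is done.

Besides the shell and the picture viewer there is one more tool, called after "Request:" as name([rows], argument=value, ...), one row to a line, values as JSON. arm_command: Moves the arm, as the interface text tells. Its arguments: {"type":"object","properties":{"series":{"type":"array"},"grip_force":{"type":"number"}},"required":["series"]}

```bash
mkdir -p pics; cat > h.py <<'E'
import numpy as np, cv2
from workcell import status, snapshot, camera_info, job
from scipy.spatial.transform import Rotation as R
def cam(name):
    c=camera_info(name); f=200/np.tan(np.radians(c['fovy'])/2)
    Rm=R.from_rotvec(np.ravel(c['rvec'])).as_matrix(); t=np.ravel(c['tvec']); return c,f,Rm,t
def on_plane(name,u,v,z):
    c,f,Rm,t=cam(name); o=-Rm.T@t
    d=Rm.T@np.array([(u-c['cx'])/f,(v-c['cy'])/f,1]); return o+d*(z-o[2])/d[2]
def proj(name,P):
    c,f,Rm,t=cam(name); q=Rm@np.asarray(P,float)+t; return q[0]/q[2]*f+c['cx'],q[1]/q[2]*f+c['cy']
def save(n,p,s=1): cv2.imwrite('pics/'+n,cv2.resize(p[:,:,::-1],None,fx=s,fy=s,interpolation=cv2.INTER_CUBIC))
E
python3 - <<'E'
from h import *
for n in('top','scene'):
    p,d=snapshot(n); save(n+'.png',p); np.savez(n,p=p,d=d); c,f,Rm,t=cam(n); print(n,c,f,-Rm.T@t)
print(camera_info('wrist')); s=status.get_state(); print({k:np.round(v,3) for k,v in s.items()})
E
```

```text
top {'fovy': 51.32389686318266, 'cx': 325.24236167864973, 'cy': 202.16713009655155, 'rvec': array([ 2.09667672, -2.13157005,  0.17747411]), 'tvec': array([ -89.68573984,  561.98249985, 1099.31888269])} 416.2765707609616 [ 345.94036863 -119.93878175 1182.50150862]
scene {'fovy': 57.484973219815444, 'cx': 322.6433703995335, 'cy': 201.57003104573474, 'rvec': array([ 0.68867172,  2.79217135, -0.82550399]), 'tvec': array([ 519.5593906 ,  -71.87787566, 1055.24354076])} 364.6652523000946 [766.82623663 314.26768027 837.77125019]
{'fovy': 65.70646984690485, 'cx': 318.3334259186047, 'cy': 201.88997455196412, 'T_tool_cam': array([[ 2.63258852e-05, -9.51418167e-01, -3.07901722e-01,
         7.89198192e+01],
       [ 9.99999599e-01, -2.50473228e-04,  8.59464678e-04,
         5.28295887e-01],
       [-8.94831447e-04, -3.07901621e-01,  9.51417779e-01,
        -1.57054369e+02],
       [ 0.00000000e+00,  0.00000000e+00,  0.00000000e+00,
         1.00000000e+00]])}
{'t': np.float64(0.1), 'joint_pos': array([ 0.966,  0.528,  1.434,  0.   ,  1.181, -0.178]), 'qvel': array([ 0.002, -0.001, -0.002, -0.001,  0.001, -0.001]), 'joint_efforts': array([-1.0000e-03, -4.4331e+01, -1.7859e+01, -0.0000e+00,  4.0000e-03,
       -0.0000e+00]), 'tool_pos': array([257.741, 568.65 , 215.148]), 'tool_rot': array([-3.14 , -0.   ,  2.716]), 'contact_force': array([ 0.772, -0.6  ,  0.097]), 'ft_torque': array([ 0.038, -0.024,  0.017]), 'grasp_force': np.float64(0.0), 'gripper_width': np.float64(85.108)}
```

View pics/top.png

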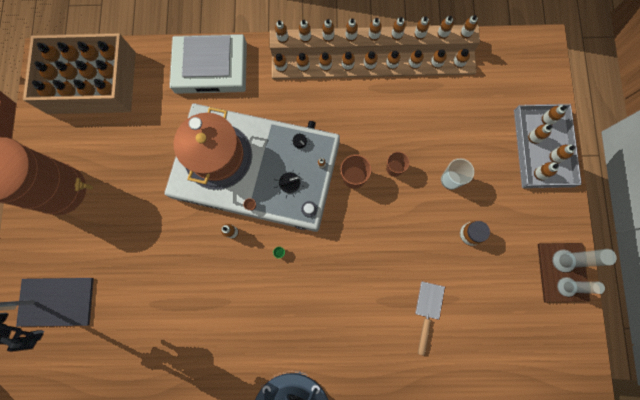

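View pics/scene.png

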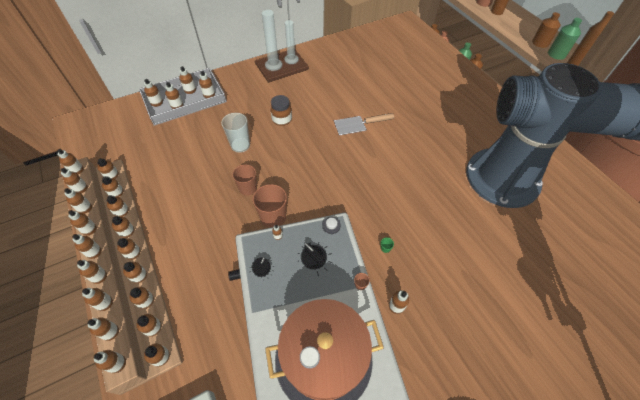

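The top view shows these candidates:
- **Heat dial:** black with a bar, at (290,183). The stirring dial at (300,141) is the look-alike; it is small, round and further back.
- **Start button:** metal, at (309,209).
- **Other items:** vial at (322,161), copper thimble at (250,204), and a green look-alike thimble at (279,252). The pot is at (207,148).

The scene view shows the heat dial at (313,255), the stirring dial at (261,266) and the button at (331,226). Next I'll check the choice in a close crop.

```bash
python3 - <<'E'
from h import *
a=np.load('top.npz')['p'][120:230,255:345]; b=np.load('scene.npz')['p'][205:295,240:350]
A=cv2.resize(a,(450,550),interpolation=cv2.INTER_CUBIC);B=cv2.resize(b,(336,275),interpolation=cv2.INTER_CUBIC)
o=np.zeros((550,790,3),np.uint8);o[:,:450]=A;o[:275,452:788]=B;save('crop1.png',o)
H=66
for n,u,v,z in[('heat',290,182,H+20),('stir',300,141,H+24),('start',309,209,H+22),('vial',322,161,H+50),('thim',250,204,H+28),('c',338,133,H),('c',317,228,H),('c',166,196,H),('c',192,105,H)]:
    print(n,np.round(on_plane('top',u,v,z)))
for n,u,v,z in[('heat',313,252,H+20),('stir',261,266,H+24),('start',331,225,H+22)]: print(n,np.round(on_plane('scene',u,v,z)))
E
```

```text
heat [611.  -5.  86.]
stir [726. -33.  90.]
start [536. -56.  88.]
vial [660. -93. 116.]
thim [551. 101.  94.]
c [ 755. -138.   66.]
c [487. -76.  66.]
c [583. 340.  66.]
c [849. 280.  66.]
heat [612.  -5.  86.]
stir [729. -26.  90.]
start [543. -46.  88.]
```

View pics/crop1.png

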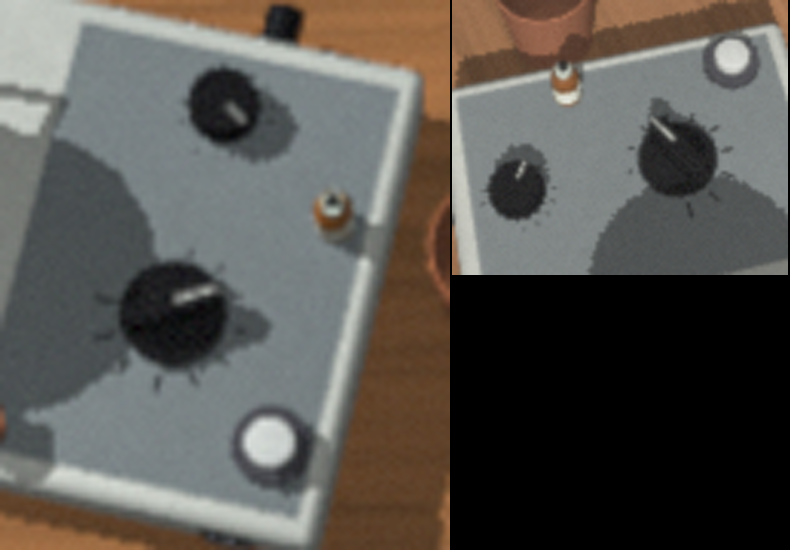

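The crop confirms the choice. The heat dial has its bar and white stroke pointing right, at about 60° clockwise (stop 2). The metal button in its ring sits at lower right and the round stirring dial at upper left. The hotplate is turned about -13°, with the hub near (611,-5). I'll move in with the fingers shut for a close look from the wrist camera.

Request:
arm_command([
  [0, 0, -0.34, 0, 0, 0, 1],
  [-0.25, -0.14, -0.34, 0, 0, 0, 1],
  [-0.5, -0.28, -0.34, 0, 0, 0, 1],
  [-0.75, -0.42, -0.34, 0, 0, 0, 1],
  [-0.8, -0.45, -0.34, 0, 0, 0, 1],
  [-0.8, -0.45, -0.34, 0, 0, 0, 1],
])

```text
t: 0.85
tool_pos: [395.4, 381.6, 300.7]
tool_rot: [-3.141, 0.0, 2.711]
contact_force: [-0.8, 0.5, 0.1]
gripper_width: -0.1
grasp_force: 0.0
```

Request:
arm_command([
  [-0.2, -0.11, 0, 0, 0, 0, 1],
  [-0.4, -0.22, 0, 0, 0, 0, 1],
  [-0.6, -0.34, 0, 0, 0, 0, 1],
  [-0.8, -0.45, 0, 0, 0, 0, 1],
  [-0.8, -0.45, 0, 0, 0, 0, 1],
])

```text
t: 1.48
tool_pos: [531.6, 196.9, 300.5]
tool_rot: [-3.141, 0.0, 2.711]
contact_force: [-0.5, 0.3, 0.7]
gripper_width: 0.0
grasp_force: 0.0
```

Request:
arm_command([
  [-0.2, -0.11, 0, 0, 0, -0.25, 1],
  [-0.4, -0.22, 0, 0, 0, -0.5, 1],
  [-0.6, -0.34, 0, 0, 0, -0.75, 1],
  [-0.8, -0.45, 0, 0, 0, -1, 1],
  [-0.8, -0.45, 0, 0, 0, -1, 1],
  [-0.8, -0.45, 0, 0, 0, -1, 1],
])

```text
t: 2.22
tool_pos: [664.3, 16.0, 300.3]
tool_rot: [3.14, -0.002, -3.043]
contact_force: [-0.6, -0.4, 0.2]
gripper_width: -0.1
grasp_force: 0.0
```

Request:
arm_command([
  [0, 0, 0.1, 0, 0, -0.2, 1],
  [0, 0, 0.3, 0, 0, -0.38, 1],
  [0, 0, 0.4, 0, 0, -0.38, 1],
  [0, 0, 0.4, 0, 0, -0.38, 1],
  [0, 0, 0.4, 0, 0, -0.38, 1],
])

```text
t: 2.85
tool_pos: [665.7, 15.4, 202.6]
tool_rot: [-3.141, 0.002, -2.843]
contact_force: [-0.2, -0.5, 0.1]
gripper_width: -0.0
grasp_force: 0.0
```

```bash
cat >> h.py <<'E'
def wrist():
    s=status.get_state(); p,d=snapshot('wrist'); c=camera_info('wrist')
    W=np.eye(4); W[:3,:3]=R.from_euler('xyz',s['tool_rot']).as_matrix(); W[:3,3]=s['tool_pos']
    return p,d,W@np.array(c['T_tool_cam']),s
def wf():
    c=camera_info('wrist'); return c,200/np.tan(np.radians(c['fovy'])/2)
def wplane(T,u,v,z):
    c,f=wf(); x,y=u-c['cx'],v-c['cy']; r=np.hypot(x,y)+1e-9; a=r/f
    d=T[:3,:3]@np.array([x/r*np.sin(a),y/r*np.sin(a),np.cos(a)]); o=T[:3,3]; return o+d*(z-o[2])/d[2]
E
python3 - <<'E'
from h import *
p,d,T,s=wrist(); np.savez('w1',p=p,d=d,T=T); save('w1.png',p)
E
```

```text
(no output)
```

View pics/w1.png

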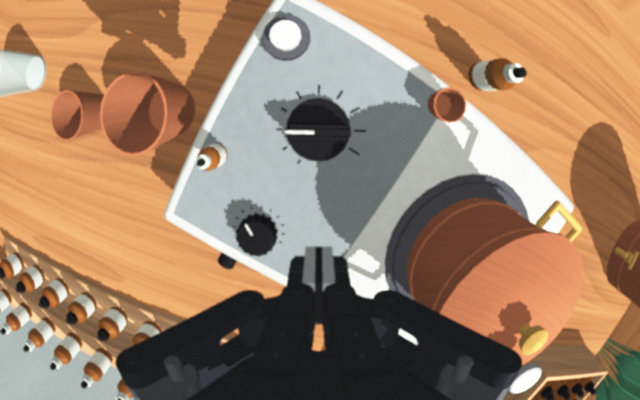

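The wrist view shows the heat dial at (318,129), with its stroke running to (286,131). The button is at (284,35), the stirring dial at (257,234) and the fingertips at (320,255). Next I'll measure these from colour masks.

```bash
python3 - <<'E'
from h import *
z=np.load('w1.npz'); p,T,d=z['p'],z['T'],z['d']
g=p.max(axis=2); H=66
def blob(mask,x0,y0,x1,y1):
    m=np.zeros_like(g); m[y0:y1,x0:x1]=mask[y0:y1,x0:x1]
    n,l,st,c=cv2.connectedComponentsWithStats(m.astype(np.uint8)); i=1+np.argmax(st[1:,4]); return (l==i),c[i],st[i]
dark=cv2.morphologyEx((g<50).astype(np.uint8),cv2.MORPH_OPEN,np.ones((9,9)))
for n,b,h in[('heat',(270,85,365,175),8),('stir',(225,205,285,262),24)]:
    m,c,st=blob(dark,*b); cs,_=cv2.findContours(m.astype(np.uint8),0,1); e=cv2.minEnclosingCircle(max(cs,key=len)); print(n,c,st,e,[np.round(wplane(T,*q,H+h),1) for q in(c,e[0])])
st,c,s=blob((p.min(2)>170).astype(np.uint8),260,10,312,60); print('start',c,s,np.round(wplane(T,*c,H+22),1))
m,c,s=blob((p.min(2)>130).astype(np.uint8),280,120,320,140); xs=np.argwhere(m)[:,::-1]
W=np.array([wplane(T,*q,H+32)[:2] for q in xs]); print('stroke',c,s,W.mean(0)); u,_,v=np.linalg.svd(W-W.mean(0)); print(np.degrees(np.arctan2(v[0,1],v[0,0])), W[xs[:,0].argmin()],W[xs[:,0].argmax()])
print('deck z', [ (T@np.r_[0,0,0,1])[:3] ])
E
```

```text
heat [319.20486367 129.16728077] [ 288  100   61   60 2714] ((317.5, 130.0), 31.213077545166016) [array([6.12e+02, 3.00e-01, 7.40e+01]), array([613.2,  -1. ,  74. ])]
stir [258.03192585 235.17198764] [239 216  36  38 971] ((257.0, 234.0), 20.000099182128906) [array([723.6, -27.1,  90. ]), array([722.7, -28.4,  90. ])]
start [285.12755102  34.8125    ] [269  20  33  31 784] [538.9 -52.9  88. ]
stroke [295.33157895 132.68947368] [280 130  35  10 190] [618.80542643 -18.77196234]
111.50340184025063 [620.2479093  -31.86953069] [612.91678121  -4.09388232]
deck z [array([590.07613082,  -7.35091259, 359.48304017])]
```

Request:
arm_command([
  [0.125, -0.104, 0, 0, 0, 0, 1],
  [0.125, -0.104, 0.15, 0, 0, 0, 1],
  [0.125, -0.104, 0.3, 0, 0, 0, 1],
  [0.125, -0.104, 0.36, 0, 0, 0, 1],
  [0.125, -0.104, 0.4, 0, 0, 0, 1],
  [0.125, -0.104, 0.4, 0, 0, 0, 1],
])

```text
t: 3.65
tool_pos: [643.5, -19.9, 101.6]
tool_rot: [-3.141, 0.001, -2.845]
contact_force: [-0.5, 0.1, 0.4]
gripper_width: 0.2
grasp_force: 0.0
```

```bash
python3 - <<'E'
from h import *
p,d,T,s=wrist(); save('w2.png',p[130:330,180:460],2); print(s['tool_pos'],s['contact_force'])
E
```

```text
[643.4501609  -19.93665683 101.57413254] [-0.48436734  0.11669339  0.3525015 ]
```

View pics/w2.png

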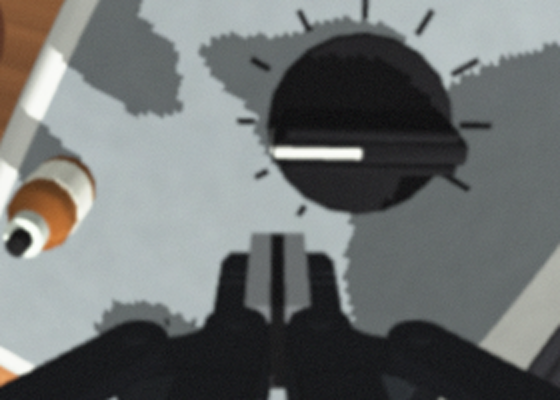

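The fingertip is at (278,235), behind the bar's pointer end at (272,153), and the gap is as planned. Now the first click, as a short arc about the hub.

Request:
arm_command([
  [0.015, 0.021, 0, 0, 0, 0, 1],
  [0.03, 0.021, 0, 0, 0, 0, 1],
  [0.037, 0.016, 0, 0, 0, 0.13, 1],
  [0.043, 0.012, 0, 0, 0, 0.27, 1],
  [0.05, 0.008, 0, 0, 0, 0.4, 1],
  [0.056, 0.004, 0, 0, 0, 0.53, 1],
  [0.063, 0.002, 0, 0, 0, 0.67, 1],
  [0.071, -0.001, 0, 0, 0, 0.8, 1],
  [0.071, -0.001, 0, 0, 0, 0.8, 1],
])

```text
t: 4.82
tool_pos: [625.8, -25.5, 101.4]
tool_rot: [-3.142, 0.0, 3.02]
contact_force: [-0.9, -0.0, 0.1]
gripper_width: -0.2
grasp_force: 0.0
```

```bash
cat > look.py <<'E'
from h import *; import sys
p,d,T,s=wrist(); save(sys.argv[1],p[130:330,180:460],2)
np.savez('last',p=p,T=T)
hub=np.array([611.5,-2]); H=66
m=(p.min(2)>130)
ys,xs=np.nonzero(m); W=np.array([wplane(T,x,y,H+32)[:2] for x,y in zip(xs,ys)])
k=np.linalg.norm(W-hub,axis=1)<30; W=W[k]
q=W.mean(0)-hub; print('stroke n',k.sum(),'theta',-13.3-np.degrees(np.arctan2(q[1],q[0])),'r',np.linalg.norm(q))
yaw=s['tool_rot'][2]; x=np.array([np.cos(yaw),np.sin(yaw)]); y=np.array([np.sin(yaw),-np.cos(yaw)])
r=s['tool_pos'][:2]-hub; print('yaw',np.degrees(yaw),'s',-r@x,'r',-r@y,s['tool_pos'],s['contact_force'],'t',s['t'])
E
python3 look.py w3.png
```

```text
Traceback (most recent call last):
  File "look.py", line 6, in <module>
    ys,xs=np.nonzero(m); W=np.array([wplane(T,x,y,H+32)[:2] for x,y in zip(xs,ys)])
                                     ~~~~~~^^^^^^^^^^^^
  File "h.py", line 20, in wplane
    c,f=wf(); x,y=u-c['cx'],v-c['cy']; r=np.hypot(x,y)+1e-9; a=r/f
        ~~^^
  File "h.py", line 18, in wf
    c=camera_info('wrist'); return c,200/np.tan(np.radians(c['fovy'])/2)
ValueError: time passes only in moves, steps and waits
```

View pics/w3.png

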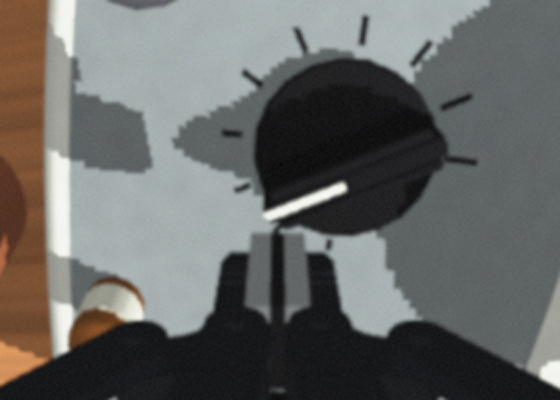

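```bash
python3 - <<'E'
s=open('h.py').read()
s=s.replace("def wf():\n    c=camera_info('wrist'); return","import functools\n@functools.lru_cache\ndef wf():\n    c=camera_info('wrist'); return"); open('h.py','w').write(s)
E
python3 look.py w3b.png; python3 - <<'E'
from h import *
z=np.load('last.npz'); p,T=z['p'],z['T']
def W(u,v,h): return np.round(wplane(T,180+u/2,130+v/2,66+h)[:2],1)
print('stroke out',W(267,216,32),'in',W(345,187,32),'bar tail end',W(443,150,32))
print('finger front mid top-edge at z80',W(278,233,14))
print('skirt',[W(*q,8) for q in((256,150),(437,140),(345,60),(345,236))])
E
```

```text
stroke n 941 theta 16.097666402461808 r 18.51500996498461
yaw 173.064011282627 s 17.16442166368415 r 21.60115545411724 [625.93024313 -25.51585362 101.3834992 ] [ 0.35135748  0.63155049 -0.07945807] t 4.875
stroke out [620.5 -27. ] in [614.4  -4.2] bar tail end [606.9  24.4]
finger front mid top-edge at z80 [635.  -25.5]
skirt [array([608.4, -29.3]), array([612.1,  28.4]), array([583.2,   1.2]), array([641.9,  -3.9])]
```

```bash
python3 - <<'E'
from h import *
p,d,T,s=wrist(); c,f=wf(); Tt=np.array(c['T_tool_cam'])
def pt(u,v):
    x,y=u-c['cx'],v-c['cy']; r=np.hypot(x,y)+1e-9;a=r/f
    ray=np.array([x/r*np.tan(a),y/r*np.tan(a),1])*d[v,u]
    return np.round((Tt@np.r_[ray,1])[:3],1)
for u in (306,312,325,331):
    print(u,[(v,pt(u,v).tolist()) for v in (243,246,248,252,258,265,272,280)])
print('stroke',pt(314,238),pt(350,223))
E
```

```text
306 [(243, [-13.4, -7.8, 35.8]), (246, [10.5, -5.6, -17.8]), (248, [10.6, -5.5, -20.2]), (252, [10.7, -5.3, -24.8]), (258, [10.5, -5.1, -30.4]), (265, [10.8, -4.9, -37.5]), (272, [11.4, -4.6, -44.5]), (280, [11.2, -4.4, -50.6])]
312 [(243, [-13.6, -3.7, 36.1]), (246, [10.4, -2.6, -17.6]), (248, [11.0, -2.5, -21.1]), (252, [10.5, -2.4, -24.3]), (258, [10.5, -2.3, -30.5]), (265, [10.4, -2.2, -36.7]), (272, [10.8, -2.1, -43.5]), (280, [11.2, -2.0, -50.6])]
325 [(243, [1.6, 4.5, 4.3]), (246, [9.9, 4.0, -16.5]), (248, [78.8, 0.5, -157.1]), (252, [10.9, 3.8, -25.1]), (258, [11.3, 3.6, -31.8]), (265, [10.6, 3.5, -37.2]), (272, [10.7, 3.4, -43.4]), (280, [10.8, 3.3, -49.9])]
331 [(243, [-9.9, 9.0, 28.4]), (246, [10.5, 6.9, -17.7]), (248, [11.1, 6.8, -21.2]), (252, [10.7, 6.7, -24.7]), (258, [11.1, 6.4, -31.6]), (265, [10.6, 6.2, -37.2]), (272, [10.9, 5.9, -43.8]), (280, [10.7, 5.7, -49.9])]
stroke [ 4.9 -1.8  4. ] [14.2 18.4  3.9]
```

The bar hasn't moved and the force is nil. The depth shows the visible fingertip ending about 18 mm *behind* the TCP, at z≈119. The text says 22 mm ahead. The finger is therefore hovering about 20 mm above the bar. I'll back off clear of the dial and lower in steps, watching the force.

Request:
arm_command([
  [-0.05, 0.03, 0, 0, 0, -0.27, 1],
  [-0.1, 0.06, 0, 0, 0, -0.53, 1],
  [-0.138, 0.087, 0, 0, 0, -0.8, 1],
  [-0.138, 0.087, 0.02, 0, 0, -0.8, 1],
  [-0.138, 0.087, 0.04, 0, 0, -0.8, 1],
  [-0.138, 0.087, 0.052, 0, 0, -0.8, 1],
  [-0.138, 0.087, 0.06, 0, 0, -0.8, 1],
  [-0.138, 0.087, 0.06, 0, 0, -0.8, 1],
])

```text
t: 5.98
tool_pos: [662.6, -8.2, 85.8]
tool_rot: [3.141, -0.0, -2.845]
contact_force: [0.8, 0.2, 0.1]
gripper_width: -0.0
grasp_force: 0.0
```

```bash
cat > tip.py <<'E'
from h import *; import sys
p,d,T,s=wrist(); c,f=wf(); Tt=np.array(c['T_tool_cam'])
def pt(u,v):
    x,y=u-c['cx'],v-c['cy']; r=np.hypot(x,y)+1e-9;a=r/f
    return (Tt@np.r_[np.array([x/r*np.tan(a),y/r*np.tan(a),1])*d[v,u],1])[:3]
for u in (308,330): print(u,[(v,np.round(pt(u,v),1).tolist()) for v in range(238,254,2)])
print(s['tool_pos'],s['contact_force'])
# scene view: depth of the fingertips from outside
q,e=snapshot('scene'); c,f,Rm,t=cam('scene'); v,u=np.mgrid[:400,:640]
P=(np.stack([(u-c['cx'])/f*e,(v-c['cy'])/f*e,e],-1)-t)@Rm
tp=s['tool_pos']; k=(np.hypot(P[...,0]-tp[0],P[...,1]-tp[1])<26)&(P[...,2]>78)&(e>0)
print('scene pts near tool axis, z hist',np.histogram(P[k][:,2],bins=range(75,260,8)))
E
python3 tip.py
```

```text
308 [(238, [-2.7, -6.0, 20.1]), (240, [-4.6, -6.1, 21.3]), (242, [-5.1, -6.0, 19.3]), (244, [-7.0, -6.1, 20.3]), (246, [10.1, -4.7, -17.5]), (248, [11.2, -4.6, -21.9]), (250, [78.6, 0.3, -157.1]), (252, [10.4, -4.5, -24.6])]
330 [(238, [-2.3, 7.8, 19.1]), (240, [-4.3, 7.9, 20.6]), (242, [-5.3, 7.8, 19.7]), (244, [-6.3, 7.8, 18.9]), (246, [10.7, 6.2, -18.7]), (248, [10.6, 6.2, -20.7]), (250, [10.3, 6.1, -22.4]), (252, [10.1, 6.1, -24.0])]
[662.60162458  -8.18372615  85.84224359] [0.79239614 0.20421286 0.10666002]
scene pts near tool axis, z hist (array([ 0,  0,  0,  2,  8, 13, 11,  6, 10, 20, 22, 17,  9, 10,  5, 13,  2,
        0,  0,  0,  0,  0,  0]), array([ 75,  83,  91,  99, 107, 115, 123, 131, 139, 147, 155, 163, 171,
       179, 187, 195, 203, 211, 219, 227, 235, 243, 251, 259]))
```

```bash
python3 - <<'E'
from h import *
p,d,T,s=wrist(); c,f=wf(); Tt=np.array(c['T_tool_cam'])
v,u=np.mgrid[:400,:640]; x,y=u-c['cx'],v-c['cy']; r=np.hypot(x,y)+1e-9; a=np.tan(r/f)
P=np.stack([x/r*a*d,y/r*a*d,d,np.ones_like(d)],-1)@Tt.T
P=P[(d>0)&(P[...,2]<-10)&(P[...,2]>-140)&(abs(P[...,0])<60)]
for y0 in range(-80,80,10):
    q=P[(P[:,1]>=y0)&(P[:,1]<y0+10)]
    if len(q)>5: print(y0,'z low',np.percentile(q[:,2],98).round(),'x',np.percentile(q[:,0],[2,98]).round(),len(q))
E
```

```text
-80 z low -11.0 x [16. 33.] 856
-70 z low -10.0 x [10. 29.] 103
-60 z low -90.0 x [ 1. 13.] 1507
-50 z low -79.0 x [ 3. 12.] 2797
-40 z low -66.0 x [-9. 12.] 3480
-30 z low -61.0 x [-9. 13.] 2665
-20 z low -33.0 x [ 6. 20.] 3219
-10 z low -11.0 x [-7. 47.] 4976
0 z low -11.0 x [-7. 50.] 5202
10 z low -10.0 x [ 6. 51.] 3992
20 z low -10.0 x [-8. 51.] 3096
30 z low -10.0 x [-9. 50.] 3869
40 z low -10.0 x [-0. 50.] 3241
50 z low -90.0 x [ 1. 13.] 1664
60 z low -98.0 x [10. 12.] 66
```

Two views agree that the tip is at TCP −17.5 mm, and the finger links stay clear of the vial. I'll lower by the remaining 22 mm, then push.

Request:
arm_command([
  [0, 0, 0.04, 0, 0, 0, 1],
  [0, 0, 0.07, 0, 0, 0, 1],
  [0, 0, 0.089, 0, 0, 0, 1],
  [0, 0, 0.089, 0, 0, 0, 1],
])

```text
t: 6.62
tool_pos: [662.4, -8.0, 62.9]
tool_rot: [3.141, -0.001, -2.845]
contact_force: [0.4, -0.4, -0.0]
gripper_width: 0.1
grasp_force: 0.0
```

```bash
sed -i 's/611.5,-2\]/612.5,-1.5]/' look.py; python3 look.py w4.png
```

```text
stroke n 1867 theta 27.63048128321935 r 11.340781200852879
yaw -162.99594761092433 s 45.80278418248067 r 20.76635766936316 [662.37337305  -7.96400111  62.93496089] [ 0.41515384 -0.36303443 -0.02059753] t 6.625
```

Request:
arm_command([
  [0.063, 0, 0, 0, 0, 0, 1],
  [0.1, 0, 0, 0, 0, 0, 1],
  [0.112, -0.005, 0, 0, 0, 0.13, 1],
  [0.124, -0.01, 0, 0, 0, 0.27, 1],
  [0.13, -0.014, 0, 0, 0, 0.4, 1],
  [0.137, -0.018, 0, 0, 0, 0.53, 1],
  [0.145, -0.021, 0, 0, 0, 0.67, 1],
  [0.152, -0.023, 0, 0, 0, 0.8, 1],
  [0.152, -0.023, 0, 0, 0, 0.8, 1],
])

```text
t: 7.8
tool_pos: [628.3, -24.8, 64.1]
tool_rot: [-3.142, 0.0, 3.02]
contact_force: [0.3, 0.6, -0.2]
gripper_width: 0.3
grasp_force: 0.0
```

```bash
sed -i 's/>130/>205/' look.py; python3 look.py w5.png
```

```text
stroke n 167 theta 90.08320552428988 r 10.933002720563875
yaw 173.03797050360112 s 18.486574293766353 r 21.18750337674613 [628.28209715 -24.77206776  64.0559065 ] [ 0.26326237  0.62217111 -0.23596688] t 7.8
```

View pics/w5.png

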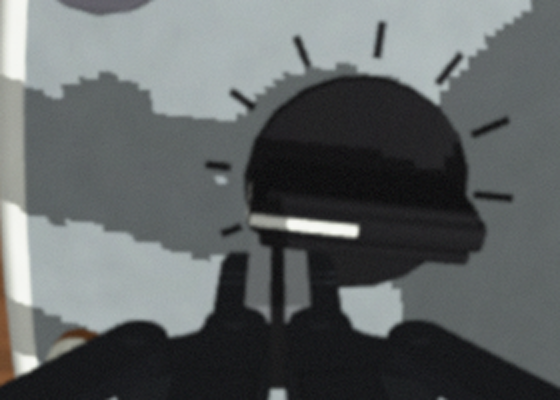

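The stroke now reads θ=90°, running from (250,218) to (358,230), so one click is done with the finger just behind the bar. Now the second click.

Request:
arm_command([
  [0.009, -0.005, 0, 0, 0, 0.17, 1],
  [0.018, -0.01, 0, 0, 0, 0.33, 1],
  [0.027, -0.015, 0, 0, 0, 0.5, 1],
  [0.035, -0.019, 0, 0, 0, 0.67, 1],
  [0.045, -0.022, 0, 0, 0, 0.83, 1],
  [0.054, -0.024, 0, 0, 0, 1, 1],
  [0.054, -0.024, 0, 0, 0, 1, 1],
])

```text
t: 8.72
tool_pos: [613.9, -29.0, 63.8]
tool_rot: [-3.142, -0.0, 2.498]
contact_force: [0.1, 0.4, -1.1]
gripper_width: -0.0
grasp_force: 0.0
```

```bash
python3 look.py w6.png
```

```text
stroke n 240 theta 121.72033718704888 r 15.106968085397506
yaw 143.09637538548685 s 17.651040331416898 r 21.10184934120036 [613.94355105 -28.97295817  63.82985835] [ 0.05726695  0.37145457 -1.0691376 ] t 8.725
```

The dial reads 120° after two clicks. Third click.

Request:
arm_command([
  [0.008, -0.005, 0, 0, 0, 0.17, 1],
  [0.016, -0.01, 0, 0, 0, 0.33, 1],
  [0.025, -0.015, 0, 0, 0, 0.5, 1],
  [0.033, -0.019, 0, 0, 0, 0.67, 1],
  [0.042, -0.022, 0, 0, 0, 0.83, 1],
  [0.051, -0.024, 0, 0, 0, 1, 1],
  [0.051, -0.024, 0, 0, 0, 1, 1],
])

```text
t: 9.65
tool_pos: [600.1, -26.0, 63.7]
tool_rot: [-3.141, -0.0, 1.975]
contact_force: [0.3, -0.6, -0.1]
gripper_width: -0.0
grasp_force: 0.0
```

```bash
python3 look.py w7.png
```

```text
stroke n 272 theta 150.34605263947722 r 15.361298262500698
yaw 113.14529126662059 s 17.653720632298633 r 21.014927600167393 [600.11558508 -25.99300515  63.74622703] [ 0.31752197 -0.58158859 -0.11785341] t 9.65
```

The dial reads 150° after three clicks. Fourth and last click.

Request:
arm_command([
  [0.008, -0.005, 0, 0, 0, 0.17, 1],
  [0.016, -0.01, 0, 0, 0, 0.33, 1],
  [0.025, -0.015, 0, 0, 0, 0.5, 1],
  [0.033, -0.019, 0, 0, 0, 0.67, 1],
  [0.042, -0.022, 0, 0, 0, 0.83, 1],
  [0.047, -0.023, 0, 0, 0, 0.92, 1],
  [0.047, -0.023, 0, 0, 0, 0.92, 1],
])

```text
t: 10.58
tool_pos: [590.4, -17.5, 63.8]
tool_rot: [3.142, 0.0, 1.493]
contact_force: [0.9, 0.1, -0.4]
gripper_width: -0.1
grasp_force: 0.0
```

```bash
python3 look.py w8.png
```

```text
stroke n 294 theta -182.7702651442069 r 15.441798609692954
yaw 85.53567886475547 s 17.628077464293487 r 20.76392828016918 [590.42693018 -17.45836524  63.80693439] [ 0.87145413  0.05984844 -0.44417194] t 10.575
```

View pics/w8.png

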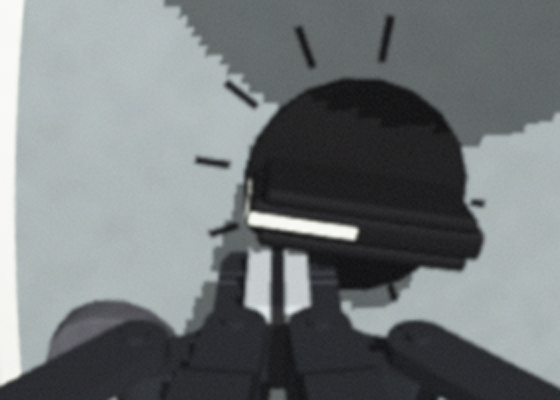

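The stroke lies at about 180°, from (250,218) to (357,233), so all four clicks are done (60°→180°). I'll back off, lift and go over the button at about (538.5,-54).

Request:
arm_command([
  [-0.03, 0, 0, 0, 0, 0, 1],
  [-0.03, 0, -0.08, 0, 0, 0, 1],
  [-0.03, 0, -0.18, 0, 0, 0, 1],
  [-0.1, -0.1, -0.18, 0, 0, 0, 1],
  [-0.162, -0.196, -0.18, 0, 0, 0, 1],
  [-0.162, -0.196, -0.12, 0, 0, 0, 1],
  [-0.162, -0.196, -0.08, 0, 0, 0, 1],
  [-0.162, -0.196, -0.06, 0, 0, 0, 1],
  [-0.162, -0.196, -0.06, 0, 0, 0, 1],
])

```text
t: 11.75
tool_pos: [538.5, -53.6, 77.9]
tool_rot: [-3.141, -0.0, 1.491]
contact_force: [0.5, 1.5, -0.1]
gripper_width: -0.1
grasp_force: 0.0
```

```bash
python3 look.py w9.png; python3 tip.py | head -3
```

```text
stroke n 205 theta -176.95430974443337 r 15.60829875595321
yaw 85.44709668208993 s 57.845413873799785 r 69.58804491932628 [538.53979953 -53.63901273  77.94197728] [ 0.49291306  1.4724507  -0.1156807 ] t 11.75
308 [(238, [11.5, -5.2, -8.5]), (240, [10.2, -5.2, -8.2]), (242, [8.8, -5.2, -7.7]), (244, [8.3, -5.2, -9.0]), (246, [11.4, -4.9, -17.9]), (248, [11.9, -4.8, -21.1]), (250, [11.7, -4.7, -22.8]), (252, [11.9, -4.6, -25.4])]
330 [(238, [10.2, 6.5, -5.6]), (240, [9.9, 6.5, -7.6]), (242, [9.1, 6.5, -8.2]), (244, [8.4, 6.4, -9.3]), (246, [11.5, 6.1, -18.0]), (248, [11.7, 6.0, -20.6]), (250, [11.1, 6.0, -21.7]), (252, [11.7, 5.8, -25.0])]
[538.68495248 -53.66399646  78.32492706] [-0.64126333  0.31976933  0.06791828]
```

View pics/w9.png

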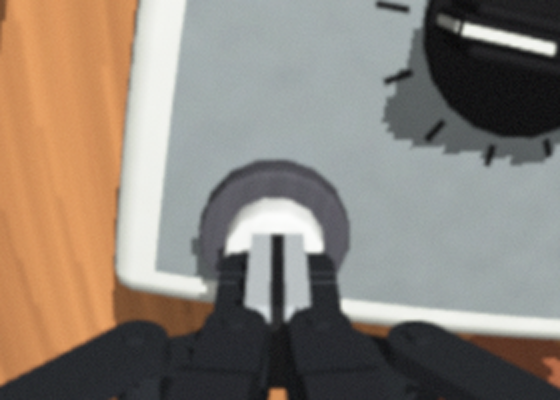

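The fingertips are centred over the metal button at (277,235), about 8 mm above it. Now I'll press in two steps, guided by the force.

Request:
arm_command([
  [0, 0, 0.015, 0, 0, 0, 1],
  [0, 0, 0.03, 0, 0, 0, 1],
  [0, 0, 0.04, 0, 0, 0, 1],
  [0, 0, 0.05, 0, 0, 0, 1],
  [0, 0, 0.05, 0, 0, 0, 1],
])

```text
t: 12.52
tool_pos: [538.6, -54.0, 66.8]
tool_rot: [3.141, 0.0, 1.49]
contact_force: [-1.0, 0.5, 6.5]
gripper_width: -0.2
grasp_force: 2.9
```

Request:
arm_command([
  [0, 0, 0.005, 0, 0, 0, 1],
  [0, 0, 0.01, 0, 0, 0, 1],
  [0, 0, 0.01, 0, 0, 0, 1],
  [0, 0, 0.01, 0, 0, 0, 1],
])

```text
t: 13.02
tool_pos: [538.7, -54.0, 66.5]
tool_rot: [3.14, 0.0, 1.491]
contact_force: [-3.0, 1.8, 20.9]
gripper_width: -0.2
grasp_force: 10.7
```

The button is on its hard stop: 21 N with no further travel. Release and lift clear.

Request:
arm_command([
  [0, 0, -0.03, 0, 0, 0, 1],
  [0, 0, -0.08, 0, 0, 0, 1],
  [0, 0, -0.25, 0, 0, 0, 1],
  [0, 0, -0.45, 0, 0, 0, 1],
  [-0.2, 0, -0.55, 0, 0, 0, 1],
  [-0.2, 0, -0.55, 0, 0, 0, 1],
  [-0.2, 0, -0.55, 0, 0, 0, 1],
])

```text
t: 13.9
tool_pos: [533.4, -103.5, 200.8]
tool_rot: [-3.14, -0.001, 1.49]
contact_force: [-1.0, 1.1, -0.2]
gripper_width: -0.1
grasp_force: 0.0
```

```bash
python3 look.py w10.png; python3 - <<'E'
from h import *
p=np.load('last.npz')['p']; save('w10f.png',p)
E
```

```text
stroke n 59 theta -176.65197033687912 r 15.655626169737772
yaw 85.34628873767963 s 108.10761599331975 r 70.51499387077254 [ 533.44634733 -103.53009848  200.7880821 ] [-0.96366455  1.10407293 -0.18292991] t 13.9
```

View pics/w10f.png

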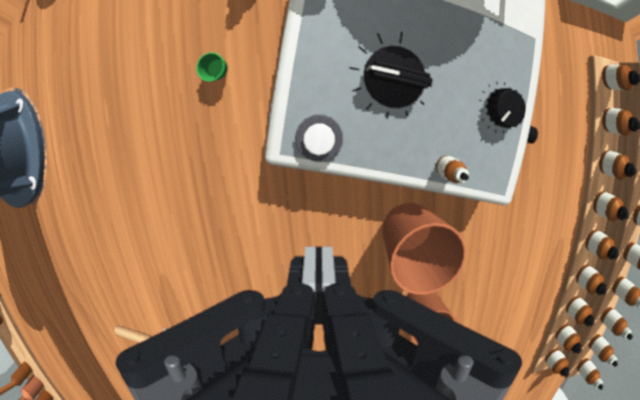

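The dial at (395,76) points towards the front at 180°, and the button at (319,139) is back up. The vial at (452,168) and the cup are standing, and the stirring dial at (506,107) was not touched. Handing in.

```bash
python3 -c "
from workcell import job; print(job.hand_in())"
```

```text
the job is handed in; nothing more can be done
None
```

The heat dial was pushed four clicks clockwise (60° to 180°, confirmed by camera), then the start button was pressed to its stop and came back up. The job is handed in at about 14 s; the hand-in returned no verdict.

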